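# Stand in for the broken lid stay of the pantry box

### The job

I need both hands to restock the wooden pantry box, and its lid stay has broken: let go, the lid slams shut; pushed too far, it falls over backwards. First take the spice jar off the closed lid and stand it gently, upright, in the free end of the white tray, without disturbing the olive jar or the salt bottle there. Then take the lid by the middle of its bow handle, swing it up steadily to its balance point without letting it drop or tip over backwards, and stay there: finish while still holding the handle, with the lid at rest at its balance point.

Things in the scene. Friction and masses are not known exactly. Their poses are not given: they have to be found in the camera images.
- pantry_box: Fixed wooden box, 240 mm wide (its y), 170 deep (x), 135 high with the lid shut; its front (-x, handle side) looks to the robot's right. Origin: centre of underside, on the worktop. Body rim 95 mm up; the lid adds 40 (30 mm aprons, 10 mm panel; flat top 174 x 244 mm, level when shut). Hinge line along its y at x = +88, z = 95 mm (back rim).
- box_lid (a joint): Lid angle, rad: 0 shut, grows as the front of the lid rises and goes back (turning about the box's +y), limit 2.6. Hinge almost frictionless, no catch: the lid (about 0.4 kg) falls shut below and falls backwards above its balance point, 1.32 rad = 76 degrees from shut (centre of mass straight above the hinge line). Lifting takes about 2 N at the handle.
- lid_handle (a point): Mid-bar of the steel bow handle: round, 10 mm thick, 110 mm long, parallel to the hinge, legs at its ends, 33 mm clear gap to the lid's front, open above and below. Shut: box x = -123, z = 111 mm, 24 under the lid top; 211 mm from the hinge line, 16 above it. Turns with the lid; about 304 mm high at balance. Pinched across from above, fingers can stay pointing down as the bar slips round in them.
- lid_hinge (a point): Middle of the hinge line, at the top of the back wall of the box, 95 mm above the worktop; fixed to the box. Overhead, the pelmet of the wall cabinets hangs 0.55 m above the worktop, its face 0.64 m ahead of the robot's base axis: keep arm and wrist in front of it, in passing too.
- spice_jar: Round spice jar, mustard-coloured cap, 42 mm across, 106 high, about 110 g; at the start it stands upright on the lid of the pantry box, its foot 135 mm above the worktop. Origin: centre of underside; z up its axis.
- oil_tray: White tray, 212 x 337 mm (its x, y), rim 14 mm high, fixed on the worktop left of the box, its x pointing away from the robot. Origin: centre of underside; flat floor 2 mm up, from -88 to +88 in x, -150 to +150 mm in y. Olive jar and salt bottle stand in its left half (y over 40 mm); its right half (negative y), nearer the box, is free: the spice jar may stand anywhere there.
- olive_jar: Squat glass jar of olives with a lid, 69 mm across, 83 mm high, in the left half of the tray; leave it alone. Origin: centre of its underside.
- salt_bottle: White and blue plastic bottle, 52 x 60 mm, 156 mm high, in the left half of the tray; leave it alone. Origin: centre of its underside.

How it is judged:
On the way:
1. the spice jar stands upright in the free half of the tray, let go, with the lid of the box still shut (x of spice_jar in the frame of oil_tray between -0.09 and 0.09 m and y of spice_jar in the frame of oil_tray between -0.15 and 0.03 m and z of spice_jar in the frame of oil_tray below 0.006 m and angle between spice_jar's own z axis and vertical below 0.08 rad and linear speed of spice_jar below 0.03 m/s and contact force between the fingers and spice_jar below 0.05 N and value of joint box_lid below 0.06 rad), for 0.2 s.
At the end, for the whole second after the job is handed in: Fingers still hold the bow handle (TCP within 30 mm of mid-bar), the lid is at rest within 0.07 rad of its balance point (1.32 rad), and the spice jar stands upright, still and let go in the free half of the tray; olive jar and salt bottle within 15 mm of where they were (value of joint box_lid between 1.254 and 1.394 rad and velocity of joint box_lid between -0.05 and 0.05 rad/s and distance between the grasp point and lid_handle below 0.03 m and contact force between the fingers and pantry_box above 1 N and x of spice_jar in the frame of oil_tray between -0.09 and 0.09 m and y of spice_jar in the frame of oil_tray between -0.15 and 0.03 m and z of spice_jar in the frame of oil_tray below 0.006 m and angle between spice_jar's own z axis and vertical below 0.08 rad and linear speed of spice_jar below 0.03 m/s and contact force between the arm and spice_jar below 0.05 N); the arm keeps its last pose, push and grip.
It fails at once if the lid tips over backwards (more than 0.3 rad past its balance point) (value of joint box_lid above 1.624 rad).
It fails at once if the lid drops (closing faster than 1.5 rad/s) or is flung open (faster than 3 rad/s) (velocity of joint box_lid below -1.5 rad/s or velocity of joint box_lid above 3 rad/s).
It fails at once if the spice jar is toppled (angle between spice_jar's own z axis and vertical above 0.8 rad).
It fails at once if the spice jar is dropped (falls out of the fingers by more than about 2 cm) (linear speed of spice_jar above 0.65 m/s and contact force between the fingers and spice_jar below 0.02 N).
It fails at once if the olive jar or the salt bottle is pushed more than 15 mm or toppled (distance of any of olive_jar, salt_bottle from where it was at the start of the episode above 0.015 m or angle between any of olive_jar, salt_bottle's own z axis and vertical above 0.3 rad).
It also fails if it takes over 54 s, if anything falls off the work surface, if the arm or the gripper's body presses on something with over 40 N, if the wrist force passes 120 N, or if a joint passes its speed limit or range.

### The arm

A 7-joint arm with a two-finger parallel gripper is mounted at the origin on a cart in front of the work surface, level with it; the furniture and walls round the work are solid. World frame = base frame: x ahead of the robot, y to its left, z up, the work surface at z = 0. Lengths are in m, angles in rad, forces in N, time in s.
With the tool pointing down it reaches from about 0.425 to 0.875 m from the base axis. Payload 8.4 kg.
Tool frame: the origin (TCP) lies between the finger pads, 19 mm behind the fingertips; this is the grasp point; z points along the fingers, y is the line along which they close (so a half turn about z gives the same grasp; the last joint's range is limited). The gripper opens to 85 mm and grips with 20 to 120 N. Pads are 22 mm wide; open, the fingers measure 114 mm over their backs; the gripper's body (76 mm by 85 mm) begins 54 mm behind the grasp point. The pads swing forward as they close: fully open they stand 13 mm farther back than shut.
Start: joints at [1.172, 0.333, 0.04, 1.465, -0.013, 1.343, -0.059], TCP at [0.192, -0.621, 0.25] pointing down, gripper open.
Joint ranges: [-2.58, 2.58], [-0.38, 2.09], [-1.3, 1.39], [0.25, 2.4], [-1.5, 4.64], [0.08, 2.09], [-2.65, 2.65]. Speed limits (rad/s): [2.22, 2.22, 2.79, 2.79, 3.14, 3.14, 3.14].

### API

Orientations are given as a 3x3 rotation matrix whose columns are the frame's x, y, z axes.
In Python, from plant import manip gives the robot as it stands.
- The arm moves only by the tool move_tool, called after "Emit:" as a command line: name --argument value ..., lists and objects as JSON in quotes. Schema: {"type":"object","properties":{"plan":{"type":"array","items":{"type":"array","items":{"type":"array","items":{"type":"number"},"minItems":5,"maxItems":5},"minItems":1,"maxItems":10},"minItems":1,"maxItems":1},"clamp_n":{"type":"number"},"only":{"type":"string"},"quiet":{"type":"boolean"},"lines":{"type":"string"}},"required":["plan"],"additionalProperties":false}. plan is a list that holds a single list of rows (three levels of brackets), with 1 to 10 rows, each of 5 numbers: the finger opening in m, then dx, dy, dz in shares of the most that a row can go, 1 being 62.5 mm, then a turn about the tool's z in parts of the range, where 1.0 means pi rad; each row shifts and turns the commanded pose from where the row before left it, along the tool's axes as they then stand; what a row does not reach is not made up. A row lasts 1/8 s, in which the tool goes at most 0.0625 m and 0.188 rad, less where a joint would pass 70% of its speed; a pose out of reach is approached as far as the arm can. The fingers move at their own pace and stop on an object; clamp_n is the grip in N (left out, the last holds). Time passes only in rows, so rows that do not move let the fingers close. The tool returns the time, the measured TCP pose, the force, the opening and the grip force at its end. only (a regular expression) keeps the lines of the reply that match it, lines (a string "A,B") keeps lines A to B, and quiet returns only ok. Shift and turn numbers lie between -1 and 1, and a call with a number outside is refused. Input that does not fit is refused with a message, and nothing moves.
- manip.sense(): the state, without advancing time (a new reading comes with each control period).
- manip.camera(name): name is "scene" or "top"; returns the picture (384x512x3 uint8, blue, green, red); there is no depth.
- manip.calibration(name): a dict with "fx", "fy", "cx", "cy" (pixels), "pose" (4x4, takes a point from camera to world coordinates). Camera axes: x right, y down, z forward; pixel columns grow to the right and rows downward; lengths in m; the calibration is good to about 2 mm. A picture is of the moment at which its call begins. calibration takes no time and is no camera call.
- manip.close_job(): hands the job in; it is judged then, once.
The state is a dict: "t": time; "q": joint angles; "dq": joint speeds; "joint_torque": joint torques, N m; "position": TCP position; "tool_rot": TCP orientation; "wrist_force": force on the tool from outside, world axes, zero at the start; "moment": the same for the moment, N m; "opening": finger opening in m; "grasp_force": force on a finger pad.
Only numpy, scipy, OpenCV 4.12 (cv2) and the standard library are available. Lean on these libraries where they do the work, as an engineer would, in place of code of your own. Each camera call takes 0.05 s, during which the arm holds its last target. There are 200 camera calls.

## Working session

There is one attempt and no reset: what is moved stays moved. The work goes in short steps, Python scripts to look and compute and a tool call to move; the robot and the scene stay as the last step left them, time stands still between calls to the robot, and variables do not carry over. Pictures are saved under pics/ and viewed, at most 10 in all, crops included, and the job is handed in when it is done.

```bash
mkdir -p pics; ls; python3 - <<'E'
from plant import manip
import cv2,numpy as np
np.set_printoptions(precision=4,suppress=True)
s=manip.sense();print(s['t'],s['position'],s['tool_rot'],s['opening'])
for n in('scene','top'):
    cv2.imwrite(f'pics/{n}0.png',manip.camera(n));c=manip.calibration(n);print(n,c)
E
```

```text
pics
plant.py
0.0 [ 0.1918 -0.6206  0.2491] [[ 0.9554  0.2954 -0.0006]
 [ 0.2954 -0.9554  0.0015]
 [-0.0001 -0.0016 -1.    ]] 0.08540848469427584
scene {'fx': 499.6383423002175, 'fy': 499.6383423002175, 'cx': 255.16804033137353, 'cy': 190.96273761669497, 'pose': array([[-0.5411, -0.4644,  0.7011, -0.3992],
       [-0.8409,  0.3114, -0.4427,  0.5704],
       [-0.0127, -0.8291, -0.559 ,  0.8067],
       [ 0.    ,  0.    ,  0.    ,  1.    ]])}
top {'fx': 372.64589837404264, 'fy': 372.64589837404264, 'cx': 257.7042671040057, 'cy': 190.6850675312522, 'pose': array([[-0.0063, -0.9984,  0.0567,  0.4326],
       [-1.    ,  0.006 , -0.0069, -0.0114],
       [ 0.0065, -0.0567, -0.9984,  1.1798],
       [ 0.    ,  0.    ,  0.    ,  1.    ]])}
```

View pics/scene0.png

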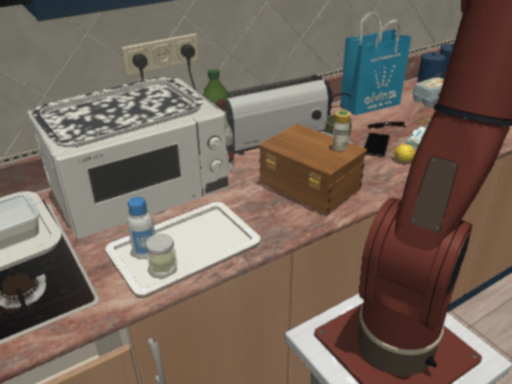

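View pics/top0.png

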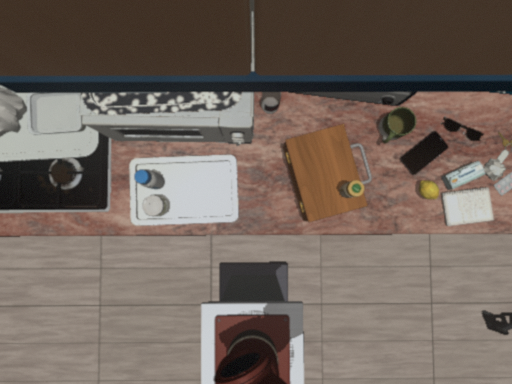

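The scene view shows the box with the jar on its lid. In the top view the tray spans about (131,155) to (238,223), the box centre is near (327,172), the handle near (365,163) and the jar cap near (356,188). I'll enlarge the top view.

```bash
python3 - <<'E'
import cv2
a=cv2.imread('pics/top0.png')
cv2.imwrite('pics/c1.png',cv2.resize(a[115:231,275:385],None,fx=5,fy=5,interpolation=cv2.INTER_CUBIC))
E
```

```text
(no output)
```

View pics/c1.png

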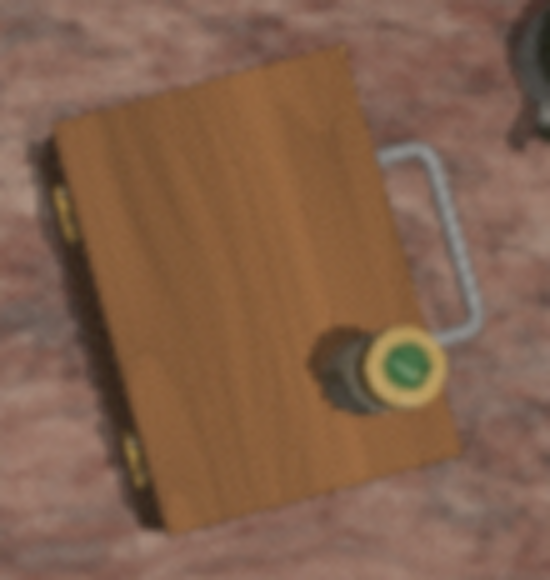

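The crop shows lid-top corners at (57,123), (345,47), (460,453), (170,532). The handle bar runs from (430,148) to (475,330) and the cap centre is (405,366). The hinges are on the left, so the front faces world -y.

```bash
cat > h.py <<'E'
import numpy as np
from plant import manip
np.set_printoptions(precision=4,suppress=True)
def ray(n,u,v,z):
    c=manip.calibration(n);P=c['pose'];d=P[:3,:3]@[(u-c['cx'])/c['fx'],(v-c['cy'])/c['fy'],1]
    return P[:3,3]+d*(z-P[2,3])/d[2]
def pix(n,p):
    c=manip.calibration(n);P=c['pose'];q=P[:3,:3].T@(np.array(p)-P[:3,3]);return np.array([c['fx']*q[0]/q[2]+c['cx'],c['fy']*q[1]/q[2]+c['cy']])
E
python3 - <<'E'
from h import *
f=lambda x,y,z:ray('top',275+(x-2)/5,115+(y-2)/5,z)
L=[f(*p,.135) for p in((57,123),(345,47),(460,453),(170,532))]
for p in L:print(p)
print('sides',[np.linalg.norm(L[i]-L[i-1]) for i in range(4)])
c=sum(L)/4
bx=(L[0]+L[3]-L[1]-L[2]);bx/=np.linalg.norm(bx); by=(L[0]-L[3])/np.linalg.norm(L[0]-L[3])
by2=(L[1]-L[2])/np.linalg.norm(L[1]-L[2])
print('c',c,'bx',bx,'by',by,by2, 'angx',np.arctan2(bx[1],bx[0]))
by=np.array([-bx[1],bx[0],0]);print(by)
h=[f(430,152,.111),f(475,326,.111)];m=(h[0]+h[1])/2
print('handle',h,m,'pred',c-bx*.123,np.linalg.norm(h[0]-h[1]))
j=f(405,366,.241);print('jar',j,'rel',(j-c)@bx,(j-c)@by,'scene px',pix('scene',j),pix('scene',j-[0,0,.106]))
T=[ray('top',u,v,.014) for u,v in((131,155),(238,155),(238,223),(131,223))]
print('tray',T,sum(T)/4)
E
```

```text
[ 0.6374 -0.0997  0.135 ]
[ 0.6802 -0.2639  0.135 ]
[ 0.4492 -0.3241  0.135 ]
[ 0.4061 -0.1605  0.135 ]
sides [np.float64(0.23921196389164687), np.float64(0.16969278083062114), np.float64(0.23867828417358408), np.float64(0.1691964757670629)]
c [ 0.5432 -0.212   0.135 ] bx [-0.2536  0.9673  0.    ] by [0.9672 0.2542 0.    ] [0.9677 0.2522 0.    ] angx 1.827178171504438
[-0.9673 -0.2536  0.    ]
handle [array([ 0.6241, -0.3178,  0.111 ]), array([ 0.5227, -0.3416,  0.111 ])] [ 0.5734 -0.3297  0.111 ] pred [ 0.5744 -0.331   0.135 ] 0.1040765485386251
jar [ 0.4917 -0.2655  0.241 ] rel -0.038646972496062165 0.06341840701115273 scene px [342.0882 112.8465] [338.8207 148.274 ]
tray [array([0.6135, 0.3781, 0.014 ]), array([0.6117, 0.0419, 0.014 ]), array([0.3982, 0.0426, 0.014 ]), array([0.4004, 0.3754, 0.014 ])] [0.5059 0.2095 0.014 ]
```

The manual's scale: shifts go in shares of 62.5 mm and turns go in shares of pi rad. Converting my numbers, 0.039 m is 0.624, -0.025 m is -0.4, 0.004 rad is 0.0013.

Emit:
move_tool --plan '[[[0.085,0.624,-0.4,-0.128,0.0013],[0.085,0.624,-0.4,-0.128,0.0013],[0.085,0.624,-0.4,-0.128,0.0013],[0.085,0.624,-0.4,-0.128,0.0013],[0.085,0.624,-0.4,-0.128,0.0013],[0.085,0.624,-0.4,-0.128,0.0013],[0.085,0.624,-0.4,-0.128,0.0013],[0.085,0.624,-0.4,-0.128,0.0013],[0.085,0.624,-0.4,-0.128,0.0013],[0.085,0.624,-0.4,0,0.0013]]]' --clamp_n 25

```text
t: 1.35
position: [0.498, -0.2713, 0.3225]
tool_rot: [[0.967, 0.257, 0.001], [0.257, -0.967, -0.0], [0.001, 0.001, -1.0]]
wrist_force: [1.0, -0.1, -0.4]
opening: 0.085
grasp_force: 0.0
```

```bash
cat >> h.py <<'E'
def go(tgt):
    s=manip.sense();R=s['tool_rot'];print(s['t'],s['position'],'tooldelta',R.T@(np.array(tgt)-s['position']),'toolx',R[:,0],'z',R[:,2],'op',s['opening'],s['grasp_force'],'F',s['wrist_force'])
E
python3 -c "
from h import *
go((.4917,-.2655,.205))"
```

```text
1.35 [ 0.498  -0.2713  0.3225] tooldelta [-0.0046 -0.0072  0.1175] toolx [0.9665 0.2566 0.0005] z [ 0.0006 -0.0004 -1.    ] op 0.0849546070567944 0.0 F [ 1.0307 -0.0967 -0.4393]
```

Converted, -0.007 m is -0.112, -0.0045 m is -0.072.

Emit:
move_tool --plan '[[[0.085,-0.072,-0.112,0,0],[0.085,0,0,0,0]]]'

```text
t: 1.6
position: [0.4902, -0.267, 0.3218]
tool_rot: [[0.966, 0.257, -0.001], [0.257, -0.966, -0.0], [-0.001, 0.0, -1.0]]
wrist_force: [-0.1, 0.1, 0.2]
opening: 0.085
grasp_force: 0.0
```

```bash
python3 - <<'E'
from h import *
import cv2
go((.4917,-.2655,.205))
a=manip.camera('top');b=manip.camera('scene')
cv2.imwrite('pics/p2.png',np.hstack([cv2.resize(a[100:240,260:400],(390,390),interpolation=2),cv2.resize(b[30:230,250:450],(390,390),interpolation=2)]))
E
```

```text
1.6 [ 0.4902 -0.267   0.3218] tooldelta [ 0.002  -0.0011  0.1168] toolx [ 0.9664  0.2569 -0.0009] z [-0.0009 -0.0002 -1.    ] op 0.08495066922604032 0.0 F [-0.0764  0.0886  0.1699]
```

View pics/p2.png

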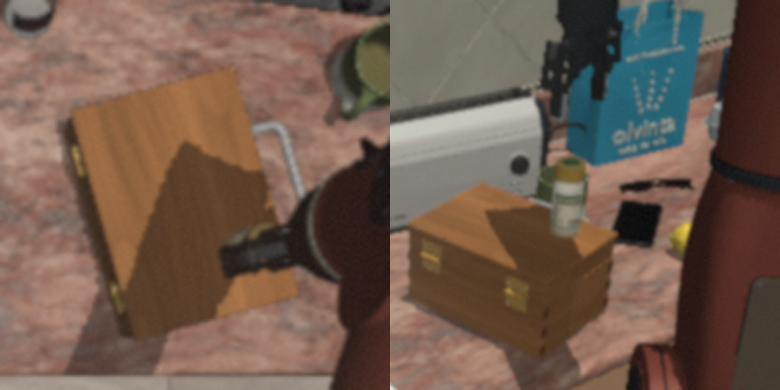

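The picture shows the gripper above the cap, which is at about scene pixel (342,114) and matches the prediction. I'll descend and grip.

Converted, 0.035 m is 0.56, 0.03 m is 0.48.

Emit:
move_tool --plan '[[[0.085,0.032,-0.016,0.56,0],[0.085,0,0,0.56,0],[0.085,0,0,0.48,0],[0.085,0,0,0.272,0],[0.085,0,0,0,0],[0,0,0,0,0],[0,0,0,0,0],[0,0,0,0,0],[0,0,0,0,0]]]' --clamp_n 30

```text
t: 2.82
position: [0.4931, -0.2658, 0.2061]
tool_rot: [[0.966, 0.257, 0.002], [0.257, -0.966, -0.001], [0.001, 0.002, -1.0]]
wrist_force: [1.2, -1.5, 5.5]
opening: 0.0407
grasp_force: 30.1
```

```bash
python3 -c "
from h import *
go((.49,.13,.25))"
```

```text
2.825 [ 0.4931 -0.2658  0.2061] tooldelta [ 0.0986 -0.3833 -0.0444] toolx [0.9665 0.2567 0.0014] z [ 0.0018 -0.0011 -1.    ] op 0.04072225316213986 30.14314723201096 F [ 1.2208 -1.4742  5.5239]
```

Converted, -0.055 m is -0.88, -0.045 m is -0.72.

Emit:
move_tool --plan '[[[0,0,0,-0.16,0],[0,0,0,-0.32,0],[0,0,0,-0.32,0],[0,0.096,-0.32,0,0],[0,0.192,-0.72,0,0],[0,0.224,-0.88,0,0],[0,0.224,-0.88,0,0],[0,0.224,-0.88,0,0],[0,0.224,-0.88,0,0],[0,0.192,-0.72,0,0]]]'

```text
t: 4.08
position: [0.4893, 0.0793, 0.2544]
tool_rot: [[0.966, 0.259, -0.001], [0.259, -0.966, -0.0], [-0.001, -0.0, -1.0]]
wrist_force: [0.6, -0.7, -2.0]
opening: 0.0408
grasp_force: 30.5
```

```bash
python3 -c "
from h import *
go((.49,.13,.25))"
```

```text
4.075 [0.4893 0.0793 0.2544] tooldelta [ 0.0138 -0.0488  0.0044] toolx [ 0.9658  0.2593 -0.001 ] z [-0.001 -0.    -1.   ] op 0.04075470930492602 30.53249110467732 F [ 0.6002 -0.6688 -1.9621]
```

Next I'll slow to a stop over the tray, descend most of the way and check.

Converted, 0.035 m is 0.56, -0.032 m is -0.512.

Emit:
move_tool --plan '[[[0,0.144,-0.512,0,0],[0,0.064,-0.224,0.16,0],[0,0,0,0.48,0],[0,0,0,0.56,0],[0,0,0,0.56,0],[0,0,0,0.48,0],[0,0,0,0.32,0],[0,0,0,0.16,0],[0,0,0,0,0]]]'

```text
t: 5.2
position: [0.491, 0.1231, 0.0843]
tool_rot: [[0.967, 0.257, -0.002], [0.257, -0.967, -0.0], [-0.002, -0.0, -1.0]]
wrist_force: [-0.3, -0.8, -0.9]
opening: 0.0407
grasp_force: 30.5
```

```bash
python3 - <<'E'
from h import *
import cv2
go((.49,.13,.073))
a=manip.camera('top');b=manip.camera('scene')
cv2.imwrite('pics/p3.png',np.hstack([cv2.resize(a[130:250,120:260],(390,334),interpolation=2),cv2.resize(b[170:310,90:280],(453,334),interpolation=2)]))
E
```

```text
5.2 [0.491  0.1231 0.0843] tooldelta [ 0.0008 -0.007   0.0113] toolx [ 0.9665  0.2565 -0.0017] z [-0.0017 -0.0003 -1.    ] op 0.0406673367897562 30.51927429623902 F [-0.3279 -0.7739 -0.9181]
```

View pics/p3.png

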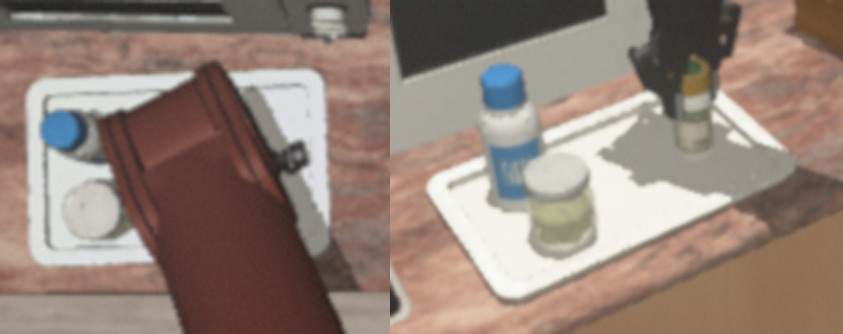

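The jar hangs upright just above the free right half of the tray, well clear of the other two. I'll lower it gently.

Converted, 0.005 m is 0.08, 0.0035 m is 0.056.

Emit:
move_tool --plan '[[[0,0,0,0.08,0],[0,0,0,0.056,0],[0,0,0,0.016,0],[0,0,0,0,0],[0,0,0,0,0]]]'

```text
t: 5.92
position: [0.4917, 0.1235, 0.0756]
tool_rot: [[0.966, 0.257, 0.0], [0.257, -0.966, 0.0], [0.0, -0.0, -1.0]]
wrist_force: [0.1, 0.3, -1.7]
opening: 0.0404
grasp_force: 30.5
```

Converted, 0.0015 m is 0.024, 0.001 m is 0.016.

Emit:
move_tool --plan '[[[0,0,0,0.024,0],[0,0,0,0.016,0],[0,0,0,0,0],[0,0,0,0,0]]]'

```text
t: 6.42
position: [0.4921, 0.1235, 0.0737]
tool_rot: [[0.966, 0.257, 0.001], [0.257, -0.966, -0.0], [0.001, 0.0, -1.0]]
wrist_force: [-1.4, -1.0, 4.3]
opening: 0.0408
grasp_force: 30.7
```

Contact, with the vertical force now up. I'll open and rise straight up.

Converted, -0.05 m is -0.8, -0.04 m is -0.64.

Emit:
move_tool --plan '[[[0.06,0,0,0,0],[0.085,0,0,0,0],[0.085,0,0,0,0],[0.085,0,0,0,0],[0.085,0,0,-0.32,0],[0.085,0,0,-0.64,0],[0.085,0,0,-0.8,0],[0.085,0,0,-0.8,0],[0.085,0,0,-0.8,0],[0.085,0,0,0,0]]]'

```text
t: 7.68
position: [0.4933, 0.1242, 0.287]
tool_rot: [[0.966, 0.257, 0.007], [0.257, -0.966, 0.001], [0.007, 0.001, -1.0]]
wrist_force: [0.7, 0.5, 0.0]
opening: 0.0849
grasp_force: 0.0
```

```bash
python3 - <<'E'
from h import *
import cv2
go((.574,-.330,.25))
a=manip.camera('top');b=manip.camera('scene')
cv2.imwrite('pics/p4.png',np.hstack([cv2.resize(a[100:250,120:400],(430,230),interpolation=2),cv2.resize(b[170:310,90:280],(312,230),interpolation=2)]))
E
```

```text
7.675 [0.4933 0.1242 0.287 ] tooldelta [-0.0389  0.4597  0.0372] toolx [0.9664 0.2569 0.0067] z [ 0.0068  0.0008 -1.    ] op 0.08489076940571165 0.0 F [0.6975 0.4559 0.0123]
```

View pics/p4.png

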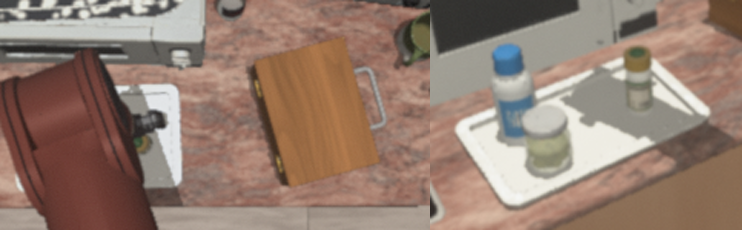

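The spice jar stands upright in the tray's free half at about crop pixel (638,80), and the lid is still shut. Next I'll go over the handle with the fingers at 30 mm.

Converted, 0.055 m is 0.88, -0.002 m is -0.032.

Emit:
move_tool --plan '[[[0.03,-0.032,0.4,0,0],[0.03,-0.064,0.8,0,0],[0.03,-0.064,0.8,0,0],[0.03,-0.064,0.8,0.08,0],[0.03,-0.08,0.88,0.08,0],[0.03,-0.08,0.88,0.08,0],[0.03,-0.08,0.88,0.16,0],[0.03,-0.08,0.8,0.16,0],[0.03,-0.048,0.64,0,0],[0.03,-0.048,0.4,0,0]]]'

```text
t: 9.02
position: [0.5687, -0.3286, 0.245]
tool_rot: [[0.967, 0.255, -0.004], [0.255, -0.967, 0.001], [-0.003, -0.002, -1.0]]
wrist_force: [-0.3, 0.8, 1.3]
opening: 0.0301
grasp_force: 0.0
```

Emit:
move_tool --plan '[[[0.03,0,0,0,0],[0.03,0,0,0,0]]]'

```text
t: 9.28
position: [0.5697, -0.3252, 0.2466]
tool_rot: [[0.966, 0.258, -0.002], [0.258, -0.966, 0.002], [-0.001, -0.002, -1.0]]
wrist_force: [0.1, 0.8, -0.5]
opening: 0.0299
grasp_force: 0.0
```

```bash
python3 -c "
from h import *
go((.5742,-.3306,.112))"
```

```text
9.275 [ 0.5697 -0.3252  0.2466] tooldelta [0.0032 0.0067 0.1346] toolx [ 0.9662  0.2578 -0.0012] z [-0.0017  0.0017 -1.    ] op 0.029879173761538137 0.0 F [ 0.091   0.8287 -0.4767]
```

Descend to just above the lid and handle, then look.

Converted, 0.03 m is 0.48, 0.02 m is 0.32.

Emit:
move_tool --plan '[[[0.03,0.048,0.104,0.48,0],[0.03,0,0,0.48,0],[0.03,0,0,0.32,0],[0.03,0,0,0.08,0],[0.03,0,0,0,0],[0.03,0,0,0,0]]]'

```text
t: 10.02
position: [0.575, -0.3322, 0.1643]
tool_rot: [[0.966, 0.257, 0.002], [0.257, -0.966, -0.001], [0.001, 0.001, -1.0]]
wrist_force: [0.4, 0.1, -0.6]
opening: 0.0302
grasp_force: 0.0
```

```bash
python3 - <<'E'
from h import *
import cv2
go((.5742,-.3306,.112))
a=manip.camera('top');b=manip.camera('scene')
cv2.imwrite('pics/p5.png',np.hstack([cv2.resize(a[120:210,310:400],(390,390),interpolation=2),cv2.resize(b[40:220,250:430],(390,390),interpolation=2)]))
E
```

```text
10.025 [ 0.575  -0.3322  0.1643] tooldelta [-0.0005 -0.0018  0.0523] toolx [0.9664 0.2569 0.0014] z [ 0.0017 -0.0008 -1.    ] op 0.03020413160909822 0.0 F [ 0.4475  0.1346 -0.5508]
```

View pics/p5.png

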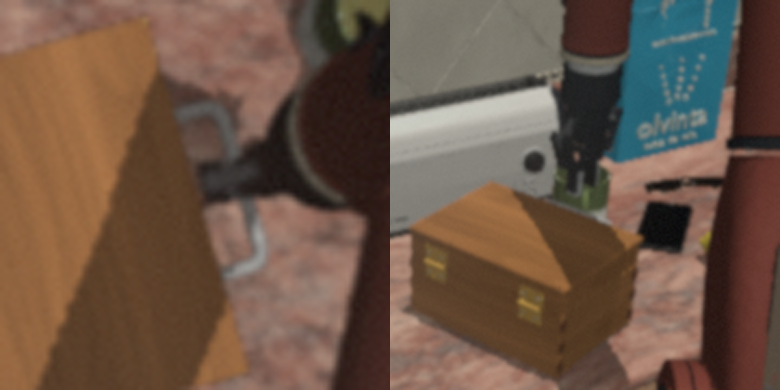

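The top view shows the fingers crossing the bow near mid-bar, about crop (235,180) with bar ends near (225,105) and (260,270). I'll descend slowly.

Converted, 0.015 m is 0.24, 0.012 m is 0.192.

Emit:
move_tool --plan '[[[0.03,0,-0.024,0.24,0],[0.03,0,0,0.24,0],[0.03,0,0,0.192,0],[0.03,0,0,0.16,0],[0.03,0,0,0,0]]]'

```text
t: 10.75
position: [0.5745, -0.3312, 0.1117]
tool_rot: [[0.967, 0.256, 0.001], [0.256, -0.967, -0.001], [0.001, 0.001, -1.0]]
wrist_force: [-1.5, -0.1, 6.2]
opening: 0.0301
grasp_force: 2.7
```

```bash
python3 -c "
from h import *
go((.5742,-.3306,.112))"
```

```text
10.75 [ 0.5745 -0.3312  0.1117] tooldelta [-0.0001 -0.0006 -0.0003] toolx [0.9665 0.2565 0.0009] z [ 0.0011 -0.0009 -1.    ] op 0.03013356632488825 2.7376507947337814 F [-1.5166 -0.1451  6.2362]
```

Emit:
move_tool --plan '[[[0.03,0,0,0,0],[0.03,0,0,0,0]]]'

```text
t: 11.0
position: [0.5746, -0.3311, 0.1118]
tool_rot: [[0.967, 0.257, 0.001], [0.257, -0.967, -0.001], [0.001, 0.001, -1.0]]
wrist_force: [-0.7, -0.6, 6.7]
opening: 0.03
grasp_force: 2.8
```

```bash
python3 - <<'E'
from h import *
import cv2
go((.5742,-.3306,.112))
b=manip.camera('scene')
a=manip.camera('top')
cv2.imwrite('pics/p6.png',np.hstack([cv2.resize(a[120:210,310:400],(390,390),interpolation=2),cv2.resize(b[80:170,290:380],(390,390),interpolation=2)]))
E
```

```text
11.0 [ 0.5746 -0.3311  0.1118] tooldelta [-0.0002 -0.0006 -0.0002] toolx [0.9665 0.2566 0.0011] z [ 0.0014 -0.0009 -1.    ] op 0.029965387373900605 2.825794105301611 F [-0.6721 -0.6301  6.7432]
```

View pics/p6.png

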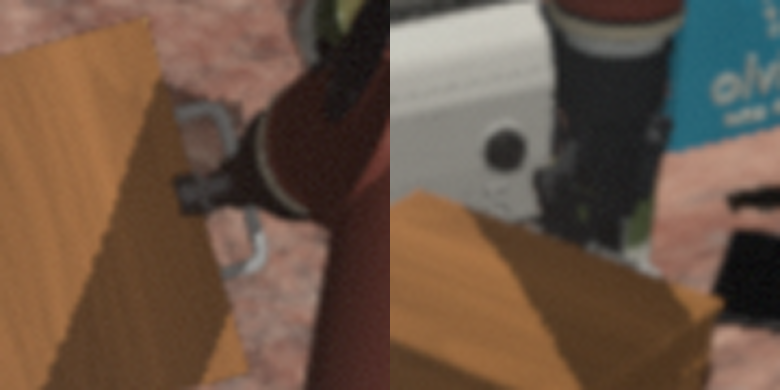

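A steady 6–7 N upward suggests a knuckle just touching the lid edge. I'll rise 3 mm and close.

Converted, -0.003 m is -0.048.

Emit:
move_tool --plan '[[[0.03,0,0,-0.048,0],[0.03,0,0,0,0]]]'

```text
t: 11.35
position: [0.5741, -0.3306, 0.1139]
tool_rot: [[0.966, 0.257, 0.0], [0.257, -0.966, 0.0], [0.0, -0.0, -1.0]]
wrist_force: [0.8, 0.2, -0.2]
opening: 0.0298
grasp_force: 0.0
```

Emit:
move_tool --plan '[[[0,0,0,0,0],[0,0,0,0,0],[0,0,0,0,0],[0,0,0,0,0]]]' --clamp_n 25

```text
t: 11.85
position: [0.5742, -0.3314, 0.114]
tool_rot: [[0.967, 0.256, 0.001], [0.256, -0.967, -0.001], [0.0, 0.001, -1.0]]
wrist_force: [3.2, -4.7, -2.2]
opening: 0.0092
grasp_force: 26.6
```

```bash
python3 -c "
from h import *
go((.5742,-.3306,.112))"
```

```text
11.85 [ 0.5742 -0.3314  0.114 ] tooldelta [ 0.0002 -0.0008  0.002 ] toolx [0.9666 0.2564 0.0003] z [ 0.0006 -0.001  -1.    ] op 0.009174655447289678 26.55981481075287 F [ 3.2314 -4.6744 -2.1805]
```

The fingers hold the bar at 9 mm opening. Next I'll compute the arc table.

```bash
cat >> h.py <<'E'
H=np.array([.5432,-.212,.095])+.088*np.array([-.2536,.9673,0])
bx=np.array([-.2536,.9673,0])
def arc(th): a=np.arctan2(.016,.211)+th; return H+.2116*(-np.cos(a)*bx+np.sin(a)*np.array([0,0,1]))
def ang(off=.0025):
    p=np.array(manip.sense()['position'])-H-[0,0,off]; return np.arctan2(p[2],-p@bx)-.0757, np.hypot(p[2],p@bx)
E
python3 - <<'E'
from h import *
print(arc(0),arc(1.32),ang(),manip.sense()['position']-arc(0))
t=np.arange(0,1.321,.06)
P=np.array([arc(x) for x in t]);D=np.diff(P,axis=0)
for a,d in zip(t,D):print(round(a,2),'dy %.4f dz %.4f'%(-d@bx,-d[2]))
E
```

```text
[ 0.5744 -0.331   0.111 ] [ 0.5302 -0.1625  0.3034] (np.float64(0.002229231811026078), np.float64(0.21200465179353)) [-0.0002 -0.0004  0.003 ]
0.0 dy -0.0013 dz -0.0126
0.06 dy -0.0021 dz -0.0125
0.12 dy -0.0028 dz -0.0124
0.18 dy -0.0036 dz -0.0122
0.24 dy -0.0043 dz -0.0119
0.3 dy -0.0050 dz -0.0117
0.36 dy -0.0057 dz -0.0113
0.42 dy -0.0064 dz -0.0110
0.48 dy -0.0070 dz -0.0106
0.54 dy -0.0076 dz -0.0101
0.6 dy -0.0082 dz -0.0097
0.66 dy -0.0088 dz -0.0092
0.72 dy -0.0093 dz -0.0086
0.78 dy -0.0098 dz -0.0080
0.84 dy -0.0103 dz -0.0074
0.9 dy -0.0107 dz -0.0068
0.96 dy -0.0111 dz -0.0061
1.02 dy -0.0115 dz -0.0055
1.08 dy -0.0118 dz -0.0048
1.14 dy -0.0120 dz -0.0041
1.2 dy -0.0123 dz -0.0033
1.26 dy -0.0124 dz -0.0026
```

Converted, -0.0125 m is -0.2, -0.0124 m is -0.1984.

Emit:
move_tool --plan '[[[0,0,-0.008,-0.096,0],[0,0,-0.016,-0.1056,0],[0,0,-0.0336,-0.2,0],[0,0,-0.0448,-0.1984,0],[0,0,-0.0576,-0.1952,0],[0,0,-0.032,-0.096,0],[0,0,0,0,0]]]'

```text
t: 12.72
position: [0.5711, -0.3201, 0.1703]
tool_rot: [[0.967, 0.256, 0.001], [0.256, -0.967, -0.002], [0.001, 0.002, -1.0]]
wrist_force: [2.0, -6.7, -0.5]
opening: 0.0091
grasp_force: 26.2
```

```bash
python3 -c "
from h import *
go(arc(.3)+[0,0,.0025]);print(ang())"
```

```text
12.725 [ 0.5711 -0.3201  0.1703] tooldelta [ 0.0005 -0.0027 -0.0048] toolx [0.9666 0.2562 0.0006] z [ 0.0011 -0.0017 -1.    ] op 0.009057392079053908 26.169312000274658 F [ 2.0462 -6.6745 -0.4951]
(np.float64(0.2740333776162783), np.float64(0.21244861272653828))
```

Converted, -0.0117 m is -0.1872, -0.0114 m is -0.1824.

Emit:
move_tool --plan '[[[0,0,-0.0352,-0.096,0],[0,0,-0.08,-0.1872,0],[0,0,-0.088,-0.1824,0],[0,0,-0.0992,-0.176,0],[0,0,-0.1088,-0.1696,0],[0,0,-0.1184,-0.1632,0],[0,0,-0.128,-0.1568,0],[0,0,-0.1376,-0.1472,0],[0,0,-0.072,-0.072,0],[0,0,0,0,0]]]'

```text
t: 13.98
position: [0.5569, -0.2677, 0.2551]
tool_rot: [[0.967, 0.256, 0.001], [0.256, -0.967, -0.002], [0.0, 0.002, -1.0]]
wrist_force: [1.2, -6.5, 4.5]
opening: 0.0089
grasp_force: 25.4
```

```bash
python3 - <<'E'
from h import *
import cv2
go(arc(.78)+[0,0,.0025]);print(ang())
b=manip.camera('scene')
cv2.imwrite('pics/p7.png',cv2.resize(b[20:220,230:430],(500,500),interpolation=2))
E
```

```text
13.975 [ 0.5569 -0.2677  0.2551] tooldelta [ 0.0009 -0.0067 -0.0022] toolx [0.9667 0.256  0.0004] z [ 0.001  -0.0022 -1.    ] op 0.008944908375727968 25.35794287919998 F [ 1.1714 -6.4672  4.5245]
(np.float64(0.7498489563800489), np.float64(0.21440895900518528))
```

View pics/p7.png

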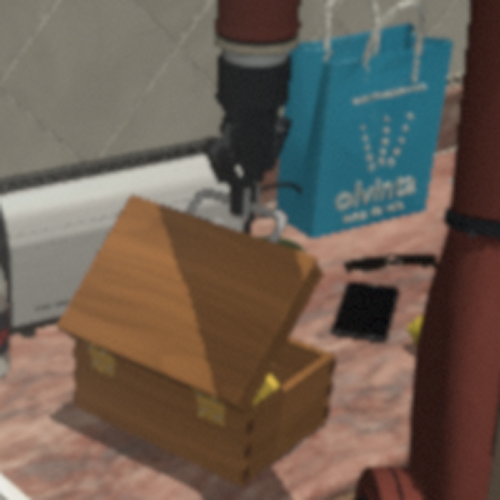

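The lid is rising with the fingers mid-bar, at about crop (245,205). I'll go on to near balance, slowing towards the end.

Converted, -0.0117 m is -0.1872, -0.0114 m is -0.1824.

Emit:
move_tool --plan '[[[0,0,-0.08,-0.072,0],[0,0,-0.1568,-0.1344,0],[0,0,-0.1632,-0.1248,0],[0,0,-0.1696,-0.1152,0],[0,0,-0.176,-0.1056,0],[0,0,-0.1824,-0.096,0],[0,0,-0.1872,-0.0864,0],[0,0,-0.128,-0.0544,0],[0,0,-0.08,-0.032,0],[0,0,0,0,0]]]'

```text
t: 15.28
position: [0.5351, -0.1858, 0.3049]
tool_rot: [[0.966, 0.258, -0.002], [0.258, -0.966, 0.001], [-0.002, -0.001, -1.0]]
wrist_force: [-3.7, -2.1, 0.4]
opening: 0.0086
grasp_force: 25.1
```

```bash
python3 -c "
from h import *
go(arc(1.32)+[0,0,.0025]);print(ang())"
```

```text
15.275 [ 0.5351 -0.1858  0.3049] tooldelta [ 0.0013 -0.0238 -0.001 ] toolx [ 0.9663  0.2575 -0.0018] z [-0.0021  0.0007 -1.    ] op 0.008610610631381868 25.11661022901535 F [-3.664  -2.108   0.4406]
(np.float64(1.2106230820645125), np.float64(0.2160354829821827))
```

Converted, -0.006 m is -0.096, -0.005 m is -0.08.

Emit:
move_tool --plan '[[[0,0,-0.096,-0.0192,0],[0,0,-0.096,-0.016,0],[0,0,-0.08,-0.0112,0],[0,0,-0.048,0,0],[0,0,0,0,0],[0,0,0,0,0],[0,0,0,0,0]]]'

```text
t: 16.15
position: [0.5302, -0.1674, 0.309]
tool_rot: [[0.967, 0.256, -0.0], [0.256, -0.967, -0.001], [-0.001, 0.0, -1.0]]
wrist_force: [-6.8, -3.9, 7.8]
opening: 0.009
grasp_force: 26.1
```

```bash
python3 - <<'E'
from h import *
import cv2
go(arc(1.32)+[0,0,.0025]);print(ang())
b=manip.camera('scene')
cv2.imwrite('pics/s8.png',b)
cv2.imwrite('pics/p8.png',cv2.resize(b[70:220,240:390],(600,600),interpolation=2))
E
```

```text
16.15 [ 0.5302 -0.1674  0.309 ] tooldelta [ 0.0013 -0.0047  0.0031] toolx [ 0.9666  0.2565 -0.0006] z [-0.0005 -0.0005 -1.    ] op 0.009034569697433414 26.06258600950241 F [-6.7583 -3.8776  7.7624]
(np.float64(1.3010912628927978), np.float64(0.21553654351527443))
```

View pics/p8.png

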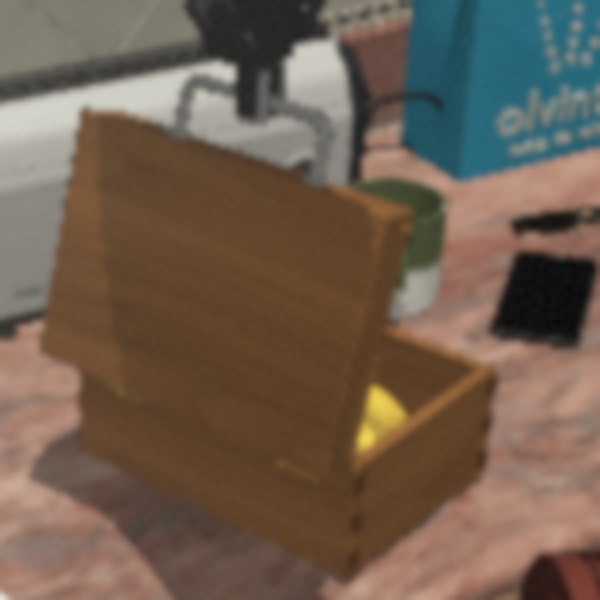

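The scene crop shows the lid held near vertical. Outer-panel corners read (83,108), (43,352), (372,210) and (340,478). I'll compare them with predictions.

```bash
python3 - <<'E'
from h import *
by=np.array([-bx[1],bx[0],0]);z=np.array([0,0,1.])
obs=[(83,108),(43,352),(372,210),(340,478)]
print('obs',obs)
for th in(1.22,1.27,1.32,1.37,1.42):
    out=[]
    for y in(-.122,.122):
        for x in(-.175,-.001):
            zz=.04; X=x*np.cos(th)+zz*np.sin(th); Z=-x*np.sin(th)+zz*np.cos(th)
            out.append((pix('scene',H+X*bx+Z*z+y*by)-[240,70])*4+1.5)
    e=np.array(out)-obs
    print(th,np.round(out).tolist(),'edge vec L',np.round(out[0]-out[1],1),'R',np.round(out[2]-out[3],1),'rms',np.sqrt((e**2).mean()), np.std(e,axis=0))
E
```

```text
obs [(83, 108), (43, 352), (372, 210), (340, 478)]
1.22 [[93.0, 101.0], [37.0, 347.0], [397.0, 208.0], [321.0, 476.0]] edge vec L [  56.4 -246.1] R [  76.  -268.5] rms 12.257697963938648 [16.5945  2.0301]
1.27 [[84.0, 104.0], [36.0, 350.0], [388.0, 211.0], [320.0, 479.0]] edge vec L [  48. -246.] R [  68.3 -267.8] rms 9.607863117382925 [13.16  2.27]
1.32 [[75.0, 107.0], [36.0, 353.0], [380.0, 216.0], [319.0, 482.0]] edge vec L [  39.5 -245.2] R [  60.4 -266.4] rms 9.057625666600043 [10.0573  2.5465]
1.37 [[66.0, 112.0], [35.0, 355.0], [371.0, 221.0], [319.0, 485.0]] edge vec L [  30.8 -243.8] R [  52.2 -264.2] rms 11.187440203869055 [7.8857 3.0598]
1.42 [[57.0, 116.0], [35.0, 358.0], [362.0, 227.0], [318.0, 488.0]] edge vec L [  21.9 -241.6] R [  43.9 -261.2] rms 15.087124369002561 [7.6735 3.9798]
```

The left edge vector (40,-244) matches 1.32 rad, and the kinematic estimate is 1.30–1.32. I'll hold still briefly to confirm it's at rest, then hand in.

Emit:
move_tool --plan '[[[0,0,0,0,0],[0,0,0,0,0],[0,0,0,0,0],[0,0,0,0,0]]]'

```text
t: 16.7
position: [0.5302, -0.1674, 0.3089]
tool_rot: [[0.967, 0.256, -0.001], [0.256, -0.967, -0.0], [-0.001, 0.0, -1.0]]
wrist_force: [-6.6, -4.0, 7.3]
opening: 0.0089
grasp_force: 26.1
```

```bash
python3 -c "
from h import *
print(ang());print(manip.close_job())"
```

```text
(np.float64(1.3010724072567672), np.float64(0.21549105080067052))
the job is handed in; nothing more can be done
None
```

I handed the job in at 16.7 s: the spice jar is standing upright in the free half of the tray, and the gripper is holding the lid still by its handle at about 1.30–1.32 rad (balance point 1.32); the hand-in returned no verdict.

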